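Hold a preserving-jar lid down for clipping

TASK

Take the last cinnamon stick from the little blue cup and stand it in the glass preserving jar with the two that are already in it; then set the white knobbed lid squarely on the jar's orange rubber ring and press it straight down with a steady push of about 14 N, so that the ring stays squeezed while a helper snaps on the two steel clips. Finish while still pressing the lid down like that (do not let go), never so hard that the jar could crack, and leave the clips, the spice jar and the timer where they are.

Things in the scene. Friction and masses are not known exactly. Their poses are not given: they have to be found in the camera images.
- jar: Clear glass cylinder jar, loose, standing upright, 0.45 to 0.75 kg. Outside diameter 72 mm, inside diameter 64 mm, glass 110 mm tall, inner floor 8 mm above its underside. Origin: centre of the underside; z up through the mouth. The orange rubber ring lies on its rim and adds 8 mm of height.
- jar_mouth (a point): Centre of the jar's mouth at the top face of the uncompressed rubber ring, 118 mm above the jar's underside. The ring is 70 mm outside and 62 mm inside diameter; it stays on the jar and sinks evenly, 1 mm for each 4 N of push, up to 7 mm, and springs back. Its small pull tab (look only) points to the jar's -x side.
- lid: Loose white glazed lid, 0.13 to 0.23 kg, lying right way up on the board. From below: a round locating step, 56 mm diameter, 5 mm high, that drops inside the ring with 3 mm of play all round; a plate, 78 mm diameter, 9 mm thick (5 to 14 mm above the underside), that rests on the ring; a round knob in the middle. Origin: centre of the step's underside; z up.
- lid_seat (a point): On the lid's axis, 5 mm above its underside, level with the face that rests on the rubber ring: lid seated = this point at jar_mouth, less the squeeze of the ring.
- lid_knob (a point): Grip point of the lid's knob, on the axis, 34 mm above the lid's underside. The knob is a rigid round button, 26 mm in diameter from 23 to 41 mm above the underside, rounded off to 46 mm, on a 20 mm neck; the plate's top face lies 20 mm below this point.
- stick: The last cinnamon stick, brown, rigid, 95 mm long, about 11 x 11 mm in section, 16 g. It stands in the little blue cup and leans on its rim, about 30 degrees off vertical, its upper 45 mm free above the rim. Origin: its middle; x runs along its length, towards the upper end at the start (either end may go down in the jar).
- cup: Little blue ceramic cup, loose, 0.22 kg, 48 mm in diameter at the rim, 37 mm at the foot, 50 mm tall, inner floor 6 mm above its underside; left or right of the jar. Origin: centre of its underside; z up; the stick leans towards its +x side.
- stick_in1: One of the two like cinnamon sticks that already stand in the jar, leaning on its inner wall. Origin: its middle; x along its length.
- stick_in2: The other stick that already stands in the jar, likewise.
- board: Long pale wooden board over the front burners, fixed, 226 x 690 mm, its top 20 mm above the range top. Origin: centre of its underside.
- clip1: Small bent spring-steel clip, 34 x 14 x 16 mm, loose on the board in front of the jar, for the helper. Origin: centre of its underside.
- clip2: The second, like steel clip.
- spice_jar: Spice jar with green cap, 46 mm diameter, 105 mm tall, loose at the back of the board to the left. Origin: centre of its underside.
- timer: Red and white dial timer, 62 mm diameter, 47 mm tall, loose at the back of the board to the right. Origin: centre of its underside.

How it is judged:
By the outcome, as a careful person would: the job done as asked, in the order asked, and still so for the second after the job is handed in, while the arm keeps its last pose, push and grip.
It also fails if it takes over 64 s, if anything falls off the work surface, if the arm or the gripper's body presses on something with over 40 N, if the wrist force passes 120 N, or if a joint passes its speed limit or range.

ROBOT

A 6-joint arm with a two-finger parallel gripper is mounted at the origin on a cart in front of the work surface, level with it; the furniture and walls round the work are solid. World frame = base frame: x ahead of the robot, y to its left, z up, the work surface at z = 0. Lengths are in mm, angles in rad, forces in N, time in s.
With the tool pointing down it reaches from about 300 to 775 mm from the base axis. Payload 14.6 kg.
Tool frame: the origin (TCP) lies between the finger pads; the fingertips stand manip.tip_reach ahead of it and the grasp point (between the pads) lies 5 mm behind it (manip.tip_reach is the distance from the TCP to the fingertips, in mm); z points along the fingers, y is the line along which they close (so a half turn about z gives the same grasp; the last joint's range is limited). The gripper opens to 94 mm and grips with 3 to 60 N. Pads are 16 mm wide; open, the fingers measure 119 mm over their backs; the gripper's body (75 mm by 177 mm) begins 78 mm behind the grasp point.
Start: joints at [-1.235, 0.3, 1.521, -0, 1.321, -0.067], TCP at [215.59, -505.975, 219.446] pointing down, gripper open.
Joint ranges: [-3.03, 3.03], [-0.79, 2.21], [0.23, 2.52], [-1.04, 4.18], [0, 3.07], [-2.55, 2.55]. Speed limits (rad/s): [2.22, 2.22, 2.57, 3.14, 3.14, 3.14].

INTERFACE

Orientations are given as [roll, pitch, yaw] about the fixed x, y, z axes, in that order (R = Rz(yaw) Ry(pitch) Rx(roll)).
In Python, from cell import manip gives the robot as it stands. The module is installed in compiled form; this text tells all that it offers.
- The arm moves only by the shell command python3 -m creep 'ROWS' [FORCE]. ROWS is JSON, a list of rows, each a list of 3 entries, a list of its own where there are three numbers: the opening, from -1 (shut) to 1 (fully open), then the shift along the tool's x, y, z in cm, then the turn about the tool's z in units of 5 degrees (1.0 is 5 degrees). In form: [[grip, [tx, ty, tz], roll], ...]. A call has 1 to 12 rows; each row is the pose to reach, as a shift and turn from the pose commanded when the call began, along the tool's axes at that moment; what a row does not reach only later rows make up. A row lasts 1/10 s, in which the tool goes at most 50 mm and 8.59 degrees, less where a joint would pass 70% of its speed; a pose out of reach is approached as far as the arm can. A call with a gripper value outside its range is refused whole. The fingers move at their own pace and stop on an object; FORCE is the grip in N (left out, the last holds). Time passes only in rows, so rows that repeat a pose let the fingers close. It gives the time, the measured TCP pose, the force, the opening and the grip force at its end, in the units of the state.
- manip.read_state(): the state, without advancing time (a new reading comes with each control period).
- manip.camera(name): name is "scene" or "top"; returns the picture (400x640x3 uint8, red, green, blue); there is no depth.
- manip.camera_params(name): a dict with "fovy" (degrees; the focal length in pixels is half the picture's height over the tangent of half this angle, whatever the lens; pixels are square), "cx", "cy" (the principal point, pixels), "origin" and "attitude" of the camera in the world. Camera axes: x right, y down, z forward; pixel columns grow to the right and rows downward; lengths in mm; the calibration is good to about 2 mm. A picture is of the moment at which its call begins. camera_params takes no time and is no camera call.
- manip.sign_off(): hands the job in; it is judged then, once.
The state is a dict: "clock": time; "joints": joint angles; "qd": joint speeds; "effort": joint torques, N m; "eef_pos": TCP position; "eef_rot": TCP orientation; "wrist_force": force on the tool from outside, world axes, zero at the start; "moment": the same for the moment, N m; "finger_gap": finger opening in mm; "finger_force": force on a finger pad.
Only numpy, scipy, OpenCV 4.12 (cv2) and the standard library are available. Lean on these libraries where they do the work, as an engineer would, in place of code of your own. Each camera call takes 0.05 s, during which the arm holds its last target. There are 200 camera calls.

## Working session

There is one attempt and no reset: what is moved stays moved. The work goes in short steps, Python scripts to look and compute and a shell command to move; the robot and the scene stay as the last step left them, time stands still between calls to the robot, and variables do not carry over. Pictures are saved under pics/ and viewed, at most 14 in all, crops included, and the job is handed in when it is done.

```bash
mkdir -p pics; python3 - <<'E'
from cell import manip
import cv2
print(manip.read_state(), manip.tip_reach)
for n in("scene","top"):
    print(manip.camera_params(n)); cv2.imwrite(f"pics/{n}0.png",manip.camera(n)[:,:,::-1])
E
```

```text
{'clock': 0.0, 'joints': array([-1.23461051e+00,  3.00456737e-01,  1.52160369e+00,  6.80908589e-06,
        1.32071506e+00, -6.66059062e-02]), 'qd': array([-4.36898554e-04,  3.33015480e-04,  3.55914801e-05,  7.79944111e-06,
        1.07912411e-03,  8.95923627e-04]), 'effort': array([ 1.62200326e-03, -5.31812596e+01, -3.52739310e+01,  7.08523672e-02,
        2.44183140e-02, -1.23722170e-04]), 'eef_pos': array([ 215.50344319, -505.73952424,  218.88463995]), 'eef_rot': array([-3.14041288e+00, -8.53061344e-05,  4.02789980e-01]), 'wrist_force': array([-0.27617103, -0.49573693, -1.21615406]), 'moment': array([ 0.02653163, -0.03127343, -0.02769035]), 'finger_force': 0.0, 'finger_gap': 93.98114607773664} 14.0
{'fovy': 46.61154436414263, 'cx': 317.07696415754225, 'cy': 198.42961406963573, 'origin': array([149.68097224, 674.44242542, 578.66992936]), 'attitude': array([-2.13742757, -0.02062765, -2.68320444])}
{'fovy': 57.44697707519161, 'cx': 315.9381666337076, 'cy': 201.36862333809037, 'origin': array([315.90390724,  11.56037497, 932.91443017]), 'attitude': array([-2.96587769, -0.00564386, -1.58566273])}
```

View pics/scene0.png

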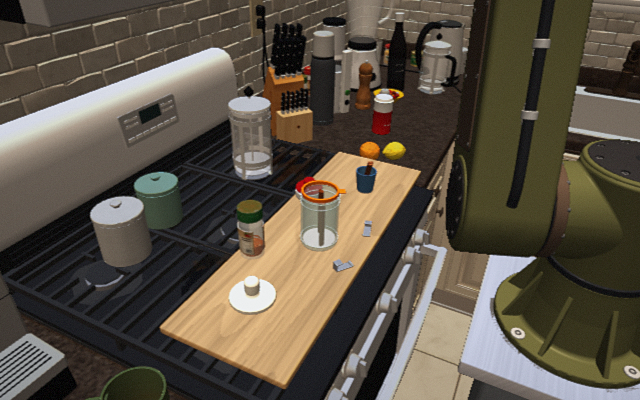

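View pics/top0.png

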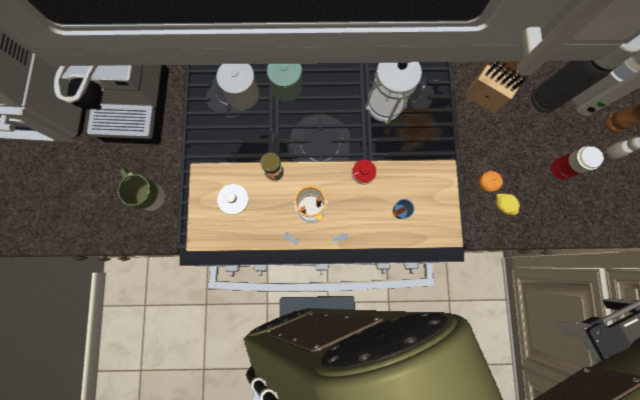

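Scene view: jar ring about (320,190), cup (366,180), lid (252,295). Top view: lid (233,199), jar (311,205), cup (403,209), clips (291,238) and (340,238). Next: an enlarged montage and colour-mask measurements.

```bash
cat > h.py <<'E'
import numpy as np, cv2
from cell import manip
from scipy.spatial.transform import Rotation as R
def cam(n):
    p=manip.camera_params(n); f=200/np.tan(np.radians(p['fovy']/2))
    return f,p['cx'],p['cy'],np.array(p['origin']),R.from_euler('xyz',p['attitude']).as_matrix()
def ray(n,u,v):
    f,cx,cy,o,M=cam(n); d=M@[(u-cx)/f,(v-cy)/f,1]; return o,d/np.linalg.norm(d)
def plane(n,u,v,z):
    o,d=ray(n,u,v); return o+d*(z-o[2])/d[2]
def proj(n,P):
    f,cx,cy,o,M=cam(n); c=M.T@(np.array(P,float)-o); return np.array([f*c[0]/c[2]+cx,f*c[1]/c[2]+cy])
def tri(a,b):
    (o1,d1),(o2,d2)=ray("top",*a),ray("scene",*b)
    A=np.stack([d1,-d2],1); s=np.linalg.lstsq(A,o2-o1,rcond=None)[0]
    p,q=o1+s[0]*d1,o2+s[1]*d2; return (p+q)/2,np.linalg.norm(p-q)
def snap(n,name=None):
    im=manip.camera(n)[:,:,::-1].copy()
    if name: cv2.imwrite(f"pics/{name}.png",im)
    return im
def crop(im,x,y,w,h,k): return cv2.resize(im[y:y+h,x:x+w],None,fx=k,fy=k,interpolation=cv2.INTER_CUBIC)
E
python3 - <<'E'
from h import *
t=cv2.imread("pics/top0.png"); s=cv2.imread("pics/scene0.png")
a=np.hstack([crop(t,285,175,50,50,8),crop(t,380,185,50,50,8)])
b=np.hstack([crop(s,290,160,66,33,6)[:200,:400],crop(s,333,152,66,33,6)[:200,:400]])
b=np.hstack([crop(s,295,172,50,25,8),crop(s,341,157,50,25,8)])
cv2.imwrite("pics/m1.png",np.vstack([a,b]))
def blobs(im,n,lo,hi,amin=15):
    m=cv2.inRange(cv2.cvtColor(im,cv2.COLOR_BGR2HSV),lo,hi)
    k,l,st,c=cv2.connectedComponentsWithStats(m)
    for i in range(1,k):
        if st[i,4]>=amin: print(n,lo,st[i],c[i].round(1))
for n,im in(("top",t),("scene",s)):
    blobs(im,n,(98,110,40),(118,255,255)); blobs(im,n,(5,200,180),(20,255,255))
# lid white in top
m=cv2.inRange(cv2.cvtColor(t,cv2.COLOR_BGR2HSV),(0,0,190),(180,40,255));
for n,im,r in(("top",t,(210,175,50,50)),("scene",s,(215,270,70,50))):
    x,y,w,h=r; m=cv2.inRange(cv2.cvtColor(im,cv2.COLOR_BGR2HSV)[y:y+h,x:x+w],(0,0,150),(180,50,255))
    c=max(cv2.findContours(m,0,1)[0],key=cv2.contourArea); print(n,'lid',cv2.fitEllipse(c),x,y,cv2.boundingRect(c))
E
```

```text
top (98, 110, 40) [395 204   8   6  30] [398.2 206. ]
top (98, 110, 40) [399 211   9   7  32] [403.3 214.3]
scene (98, 110, 40) [357 166  19  26 327] [365.  179.4]
scene (5, 200, 180) [361 142  18  13 173] [369.5 147.8]
scene (5, 200, 180) [301 180  45  20 170] [321.3 189.4]
top lid ((22.240947723388672, 23.642772674560547), (29.379600524902344, 30.711227416992188), 71.32357788085938) 210 175 (7, 9, 32, 30)
scene lid ((36.776161193847656, 24.32444953918457), (33.73115158081055, 45.704551696777344), 81.2695541381836) 215 270 (14, 6, 47, 36)
```

View pics/m1.png

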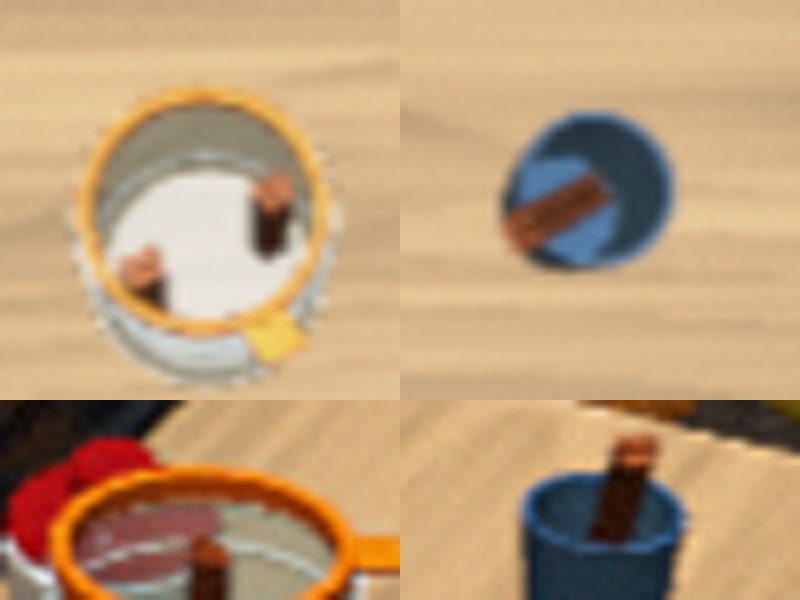

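Montage: in the top view the jar ring is centred near (310.5,201.4), with sticks inside at upper right and lower left. The cup rim is near (403.5,208.8), and the stick's upper end is near (395,214), leaning towards the jar and the robot. In the scene view that end is near (370.4,163).

```bash
python3 - <<'E'
from h import *
np.set_printoptions(precision=1,suppress=True)
print('ring top z138',plane('top',310.5,201.4,138),'scene',plane('scene',320.1,190,138),tri((310.5,201.4),(320.1,190)))
for a in ((295,201.4),(326,201.4),(310.5,186),(310.5,217)): print(' ringedge',plane('top',*a,138))
# cup rim: crop x 500..675,y 110..268
print('cup rim',plane('top',380+(587-400)/8,185+189/8,70), 'scene',plane('scene',341+(606-400)/8,157+(510-400)/8,70))
for a in ((502,189),(675,189),(587,110),(587,270)): print(' cupedge',plane('top',380+(a[0]-400)/8,185+a[1]/8,70))
print('stick tip',tri((380+(515-400)/8,185+232/8),(341+(636-400)/8,157+(447-400)/8)))
# lid: plate top z=34
print('lid top',plane('top',232.2,198.6,32),'scene',plane('scene',251.8,295.,32))
t=cv2.imread("pics/top0.png"); s=cv2.imread("pics/scene0.png")
print(proj('top',[415,-150,20]))
a=crop(t,208,175,50,50,8); b=crop(s,220,265,66,50,6)[:400,:400]
cv2.imwrite("pics/m2.png",np.hstack([a,crop(s,222,267,50,50,8)]))
E
```

```text
ring top z138 [457.1  17.  138. ] scene [455.9  20.9 138. ] (array([457.6,  17.1, 135.4]), np.float64(0.1717843909137829))
 ringedge [457.5  51.3 138. ]
 ringedge [456.6 -17.3 138. ]
 ringedge [491.9  16.6 138. ]
 ringedge [422.3  17.4 138. ]
cup rim [ 448.5 -204.8   70. ] scene [ 446.6 -205.    70. ]
 cupedge [ 448.8 -179.3   70. ]
 cupedge [ 448.1 -231.2   70. ]
 cupedge [ 472.5 -206.2   70. ]
 cupedge [ 424.  -203.4   70. ]
stick tip (array([ 429.8, -173.9,  109.1]), np.float64(1.1272524666713002))
lid top [485.7 213.9  32. ] scene [483.6 215.1  32. ]
[377.6 225.2]
```

View pics/m2.png

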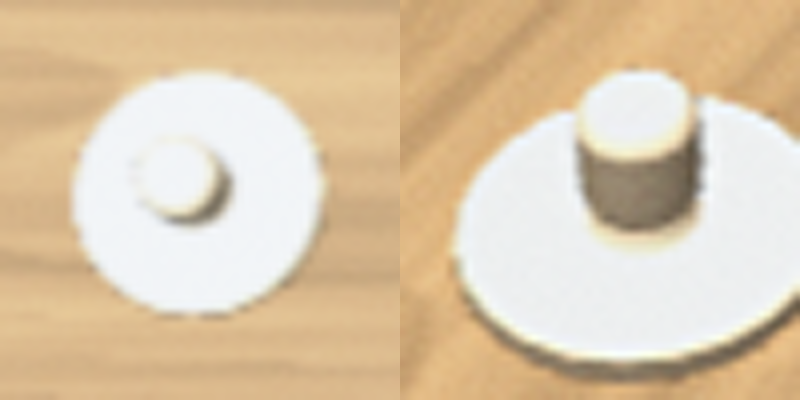

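Lid in the top view: plate centre near (232.8,199.1), knob top near (230.5,197.5). Measurements agree: the stick tip is at z≈109 as geometry requires, and the ring (69 mm) and cup (50 mm) sizes match. Now working out the move to the stick.

```bash
cat >> h.py <<'E'
def go(P,yawdeg=None):
    s=manip.read_state(); M=R.from_euler('xyz',s['eef_rot']).as_matrix(); d=M.T@(np.array(P)-s['eef_pos'])/10
    y=np.degrees(s['eef_rot'][2]); r=0 if yawdeg is None else -(((yawdeg-y)+180)%360-180)/5
    print('pos',s['eef_pos'].round(1),'yaw',round(y,1),'F',s['wrist_force'].round(2),'gap',round(s['finger_gap'],1),'t',round(s['clock'],2),'-> shift',d.round(2),'roll',round(r,2))
E
python3 - <<'E'
from h import *
print('lid',plane('top',232.8,199.1,34),plane('top',230.5,197.5,66),plane('scene',222+(636-400)/8,267+113/8,65))
print('spice/timer/clips',plane('top',271,162,125),plane('top',364,171,67),plane('top',291,238,28),plane('top',340,238,28))
go([433.3,-180,200],120)
E
```

```text
lid [484.05729365 211.95425101  34.        ] [482.07667698 210.46262823  66.        ] [481.01256895 216.76052151  65.        ]
spice/timer/clips [552.27227757 106.43720593 125.        ] [ 543.41692967 -114.3722253    67.        ] [385.32422939  67.10817496  28.        ] [383.57377805 -54.11856358  28.        ]
pos [ 215.5 -505.8  219. ] yaw 23.1 F [ 0.42 -0.05  0.62] gap 94.0 t 0.1 -> shift [ 32.8  -21.43   1.92] roll -19.38
```

```bash
python3 -m creep '[[0,[4,-2.7,0.2],-1.6],[0,[8,-5.4,0.5],-3.2],[0,[12,-8,0.7],-4.8],[0,[16,-10.7,1],-6.4],[0,[20,-13.4,1.2],-8],[0,[24,-16,1.5],-9.6],[0,[28,-18.7,1.7],-11.2],[0,[32.8,-21.4,1.9],-13],[0,[32.8,-21.4,1.9],-16],[0,[32.8,-21.4,1.9],-18],[0,[32.8,-21.4,1.9],-19.4],[0,[32.8,-21.4,1.9],-19.4]]' 15; python3 - <<'E'
from h import *
go([433.3,-180,92],120)
E
```

```text
clock: 1.3
eef_pos: [433.4, -180.3, 200.2]
eef_rot: [-3.141, -0.001, 2.102]
wrist_force: [0.0, -0.2, -0.4]
finger_gap: 46.9
finger_force: 0.0
pos [ 433.4 -180.3  200.2] yaw 120.4 F [ 0.03 -0.17 -0.41] gap 46.9 t 1.3 -> shift [2.000e-02 1.000e-02 1.082e+01] roll 0.09
```

```bash
python3 -m creep '[[0,[0,0,3],0],[0,[0,0,6],0],[0,[0,0,8],0],[0,[0,0,9],0],[0,[0,0,10],0],[0,[0,0,10.8],0],[0,[0,0,10.8],0]]'; python3 - <<'E'
from h import *
t=snap('top'); s=snap('scene')
cv2.imwrite("pics/m3.png",np.hstack([crop(t,365,175,80,80,5),crop(s,330,125,80,80,5)]))
E
```

```text
clock: 2.0
eef_pos: [433.3, -180.4, 92.0]
eef_rot: [-3.141, -0.001, 2.096]
wrist_force: [0.1, -0.1, -0.2]
finger_gap: 46.8
finger_force: 0.0
```

View pics/m3.png

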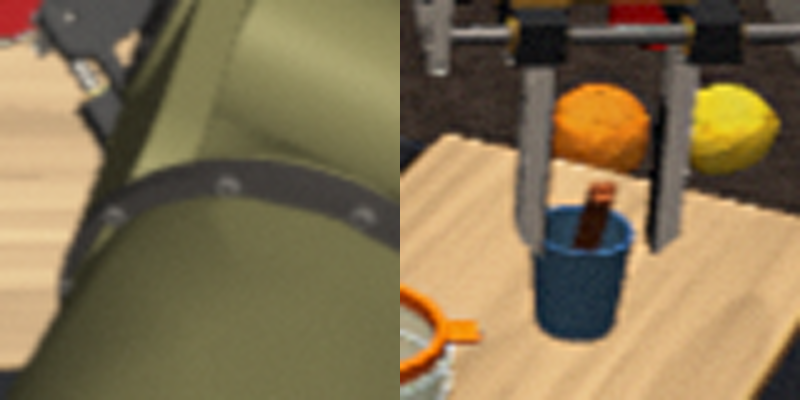

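The scene crop shows the stick top at (600,185), midway between the two fingers; the top view is blocked by the arm. Closing on it.

```bash
python3 -m creep '[[-0.3,[0,0,0],0],[-0.6,[0,0,0],0],[-0.8,[0,0,0],0],[-1,[0,0,0],0],[-1,[0,0,0],0],[-1,[0,0,0],0],[-1,[0,0,0],0],[-1,[0,0,0],0]]' 15;  python3 -m creep '[[-1,[0,0,-1],0],[-1,[0,0,-2],0],[-1,[0,0,-4],0],[-1,[0,0,-6],0],[-1,[0,0,-9],0],[-1,[0,0,-12],0],[-1,[0,0,-14],0],[-1,[0,0,-14],0]]'; python3 - <<'E'
from h import *
s=snap('scene'); t=snap('top')
cv2.imwrite("pics/m4.png",np.hstack([crop(t,365,155,80,100,5),crop(s,330,100,80,100,5)]))
E
```

```text
clock: 2.9
eef_pos: [433.5, -180.6, 92.5]
eef_rot: [3.142, 0.0, 2.096]
wrist_force: [0.4, 0.2, -0.2]
finger_gap: 10.9
finger_force: 15.0
clock: 3.7
eef_pos: [434.2, -180.9, 235.8]
eef_rot: [3.139, 0.005, 2.096]
wrist_force: [-0.6, -0.6, -1.2]
finger_gap: 10.9
finger_force: 15.0
```

View pics/m4.png

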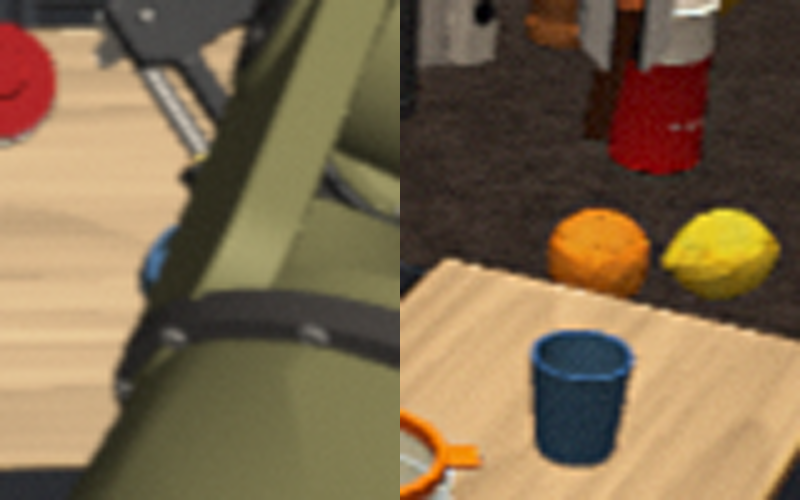

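Stick is out and hanging, with its lower end at crop (597,135); the cup is undisturbed. Checking its tilt in the hand and computing the move over the jar.

```bash
python3 - <<'E'
from h import *
print('expected low end',proj('scene',np.array([429.8,-173.9,252.5])+95*np.array([.253,-.431,-.866])),'seen 369.4 127')
go([434,-180.6,270],30); go([471,26,270],30)
E
```

```text
expected low end [368.85793206 127.56598958] seen 369.4 127
pos [ 433.3 -180.5  232.6] yaw 120.1 F [-0.19 -0.8  -0.89] gap 10.9 t 3.8 -> shift [-0.05  0.05 -3.74] roll 18.02
pos [ 433.3 -180.5  232.6] yaw 120.1 F [-0.19 -0.8  -0.89] gap 10.9 t 3.8 -> shift [15.98 13.61 -3.75] roll 18.02
```

```bash
python3 -m creep '[[-1,[1.5,1,-1],1.6],[-1,[3,2.5,-2],3.2],[-1,[4.5,4,-3.7],4.8],[-1,[6,5.5,-3.7],6.4],[-1,[8,7,-3.7],8],[-1,[10,8.5,-3.7],9.6],[-1,[12,10,-3.7],11.2],[-1,[14,12,-3.7],12.8],[-1,[16,13.6,-3.7],14.4],[-1,[16,13.6,-3.7],16],[-1,[16,13.6,-3.7],17],[-1,[16,13.6,-3.7],18]]'; python3 -m creep '[[-1,[0,0,0],0],[-1,[0,0,0],0],[-1,[0,0,0],0]]';python3 - <<'E'
from h import *
t=snap('top'); s=snap('scene')
cv2.imwrite("pics/m5.png",np.hstack([crop(t,270,150,80,120,5),crop(s,280,80,80,120,5)]))
go([471,26,170],30)
E
```

```text
clock: 5.0
eef_pos: [470.6, 26.4, 268.2]
eef_rot: [-3.14, 0.002, 0.522]
wrist_force: [0.5, -0.4, 0.1]
finger_gap: 11.1
finger_force: 15.0
clock: 5.3
eef_pos: [470.8, 26.0, 269.1]
eef_rot: [-3.141, 0.001, 0.527]
wrist_force: [0.4, -0.2, -0.8]
finger_gap: 10.8
finger_force: 15.0
pos [470.9  26.  269.3] yaw 30.1 F [-0.33 -0.32 -0.33] gap 10.8 t 5.4 -> shift [0.01 0.01 9.93] roll 0.03
```

View pics/m5.png

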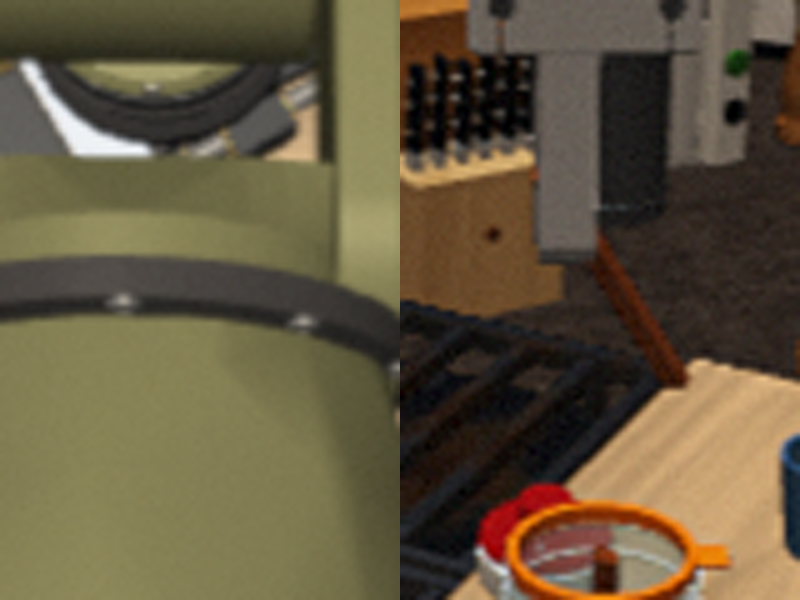

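The stick hangs leaning 30° with its lower end at crop (675,380), i.e. pixel (335,156); the ring is below at crop (601,550).

```bash
python3 - <<'E'
from h import *
print(proj('scene',[436,5.8,203.8]), proj('scene',[457,17,138]))
for th in (30,120,210,300):
    a=np.radians(th); print(th,proj('scene',[457+31*np.cos(a),17+31*np.sin(a),138]))
s=cv2.cvtColor(cv2.imread('pics/scene0.png'),cv2.COLOR_BGR2HSV); m=cv2.inRange(s,(3,170,90),(22,255,255)); m[:, 341:]=0; m[:,:298]=0; m[:178]=0; m[205:]=0
ys,xs=np.where(m); print(xs.min(),xs.max(),ys.min(),ys.max())
for th in range(0,360,45):
    a=np.radians(th); print(th,proj('scene',[457+35*np.cos(a),17+35*np.sin(a),138]).round(1))
E
```

```text
[334.9623039  156.82481428] [320.48678429 188.86377811]
30 [303.53847881 189.14003012]
120 [321.73451549 197.95042112]
210 [337.35354794 188.58885521]
300 [319.31343154 180.31879867]
300 340 178 202
0 [303.5 184.2]
45 [302.2 191.8]
90 [311.9 197.9]
135 [327.  198.7]
180 [338.  193.6]
225 [338.4 186. ]
270 [328.6 180.4]
315 [314.4 179.6]
```

```bash
python3 -m creep '[[-1,[0,0,2.5],0],[-1,[0,0,5],0],[-1,[0,0,6],0],[-1,[0,0,7],0],[-1,[0,0,8],0],[-1,[0,0,9],0],[-1,[0,0,10],0],[-1,[0,0,11],0],[-1,[0,0,11.5],0],[-1,[0,0,11.5],0]]'; python3 - <<'E'
from h import *
s=snap('scene')
cv2.imwrite("pics/m6.png",crop(s,270,130,100,130,4))
E
```

```text
clock: 6.4
eef_pos: [470.7, 26.1, 153.8]
eef_rot: [-3.141, 0.001, 0.525]
wrist_force: [-0.8, 0.1, 0.7]
finger_gap: 10.9
finger_force: 15.0
```

View pics/m6.png

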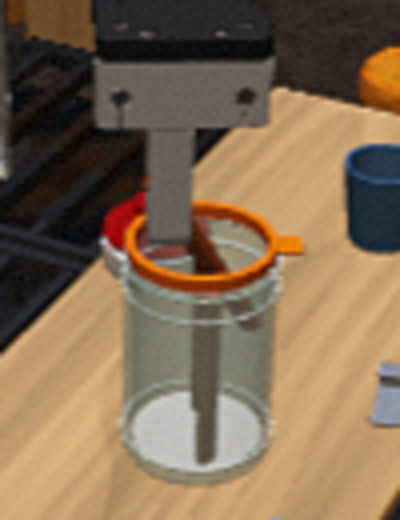

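The stick's lower half is inside the jar, running from (205,235) to (255,325) and clear of the others, with the fingertips at ring level. Releasing.

```bash
python3 -m creep '[[-0.6,[0,0,0],0],[-0.4,[0,0,0],0],[-0.4,[0,0,0],0],[-0.4,[0,0,0],0],[-0.4,[0,0,0],0],[-0.4,[0,0,-3],0],[-0.4,[0,0,-7],0],[-0.4,[0,0,-11],0],[-0.4,[0,0,-15],0],[-0.4,[0,0,-15],0]]'; python3 - <<'E'
from h import *
go([483,212.5,200],90);go([483,212.5,200],45); print(manip.read_state()['joints'])
E
```

```text
clock: 7.45
eef_pos: [472.2, 26.1, 309.5]
eef_rot: [3.137, -0.007, 0.525]
wrist_force: [0.9, -0.2, -0.5]
finger_gap: 28.0
finger_force: 0.0
pos [472.2  26.1 309.5] yaw 30.1 F [ 0.88 -0.19 -0.54] gap 28.0 t 7.45 -> shift [ 10.2  -15.64  10.96] roll -11.98
pos [472.2  26.1 309.5] yaw 30.1 F [ 0.88 -0.19 -0.54] gap 28.0 t 7.45 -> shift [ 10.2  -15.64  10.96] roll -2.98
[-2.23185209e-02  6.34298420e-02  1.59163776e+00 -2.34570912e-09
  1.47829071e+00  1.02345815e+00]
```

```bash
python3 -m creep '[[0.3,[1,-2,0],0.6],[0.3,[2.5,-5,0],1.8],[0.3,[4,-8,1],3],[0.3,[6,-11,3],4],[0.3,[8,-14,6],5],[0.3,[10,-15.6,9],6],[0.3,[10.2,-15.6,11],6],[0.3,[10.2,-15.6,11],6],[0.3,[10.2,-15.6,11],6]]'; python3 - <<'E'
from h import *
s=snap('scene'); t=snap('top')
cv2.imwrite("pics/m7.png",np.hstack([crop(t,280,170,70,90,5),crop(s,220,165,125,150,3)]))if 0 else 0
a=crop(t,280,170,70,90,5); b=crop(s,225,165,130,150,3); cv2.imwrite("pics/m7.png",np.hstack([a,b]))
go([483,213,80],0)
E
```

```text
clock: 8.35
eef_pos: [481.0, 212.0, 194.7]
eef_rot: [3.141, 0.0, 0.002]
wrist_force: [0.1, -0.8, 0.0]
finger_gap: 61.1
finger_force: 0.0
pos [481.4 211.9 195.8] yaw 0.1 F [0.43 0.08 0.24] gap 60.9 t 8.45 -> shift [ 0.13 -0.1  11.58] roll 0.01
```

View pics/m7.png

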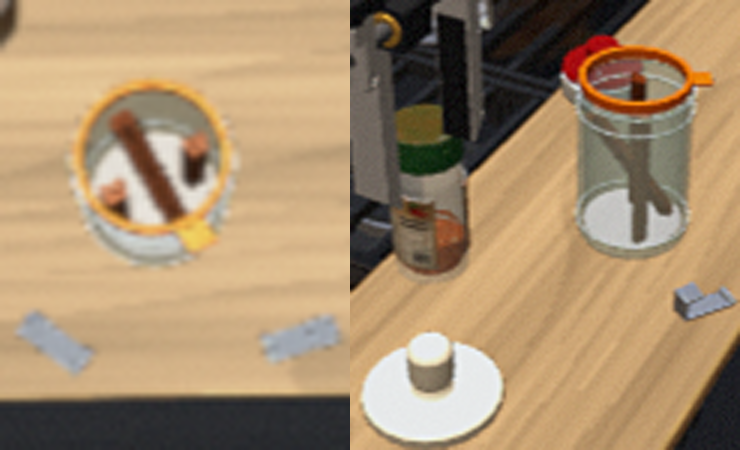

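The third stick now stands in the jar, leaning on the far wall, with its top at top-crop (122,122). The jar ring hasn't moved: it is centred near top pixel (310.8,201.3). Going down on the knob.

```bash
python3 -m creep '[[0.3,[0.15,-0.1,4],0],[0.3,[0.15,-0.1,8],0],[0.3,[0.15,-0.1,11],0],[0.3,[0.15,-0.1,12],0],[0.3,[0.15,-0.1,13],0],[0.3,[0.15,-0.1,13.5],0],[0.3,[0.15,-0.1,13.5],0],[0.3,[0.15,-0.1,13.5],0]]'; python3 - <<'E'
from h import *
go([482.8,213,52],0)
t=cv2.imread('pics/m7.png')
im=snap('top'); m=cv2.inRange(cv2.cvtColor(im,cv2.COLOR_BGR2HSV),(12,140,170),(30,255,255)); m[:180]=0;m[230:]=0;m[:,:290]=0;m[:,332:]=0
ys,xs=np.where(m); print(len(xs),xs.min(),xs.max(),ys.min(),ys.max())
k=(np.hypot(xs-310.7,ys-201.3)<17)&~((xs>312)&(ys>211)); p=np.stack([xs[k],ys[k]],1).astype(np.float32); print(cv2.fitEllipse(p))
E
```

```text
clock: 9.25
eef_pos: [483.1, 213.4, 60.5]
eef_rot: [-3.141, -0.002, 0.001]
wrist_force: [-0.3, 0.0, 0.1]
finger_gap: 60.8
finger_force: 0.0
pos [483.1 213.4  60.5] yaw 0.1 F [-0.33  0.01  0.14] gap 60.8 t 9.25 -> shift [-0.03  0.04  0.85] roll 0.02
142 295 324 186 219
((309.9627380371094, 200.9252471923828), (28.942176818847656, 29.190895080566406), 9.474621772766113)
```

```bash
python3 -m creep '[[0.3,[0,0,0.4],0],[0.3,[0,0,0.8],0],[0.3,[0,0,0.8],0]]'; python3 -m creep '[[0,[0,0,0],0],[-0.2,[0,0,0],0],[-0.4,[0,0,0],0],[-0.5,[0,0,0],0],[-0.7,[0,0,0],0],[-1,[0,0,0],0],[-1,[0,0,0],0],[-1,[0,0,0],0],[-1,[0,0,0],0],[-1,[0,0,0],0]]' 50;  python3 -m creep '[[-1,[0,0,-0.5],0],[-1,[0,0,-1],0],[-1,[0,0,-2],0],[-1,[0,0,-4],0],[-1,[0,0,-7],0],[-1,[0,0,-10],0],[-1,[0,0,-13],0],[-1,[0,0,-14.5],0],[-1,[0,0,-14.5],0],[-1,[0,0,-14.5],0],[-1,[0,0,-14.5],0]]'; python3 - <<'E'
from h import *
s=snap('scene'); t=snap('top')
cv2.imwrite('pics/scene8.png',s);cv2.imwrite('pics/top8.png',t)
cv2.imwrite("pics/m8.png",np.hstack([crop(t,190,150,90,100,4),crop(s,190,150,100,100,4)]))
go([458,18,200],0)
E
```

```text
clock: 9.6
eef_pos: [482.2, 213.1, 50.9]
eef_rot: [3.141, 0.001, 0.001]
wrist_force: [-0.2, 0.7, -0.4]
finger_gap: 61.1
finger_force: 0.0
clock: 10.6
eef_pos: [482.5, 213.2, 51.5]
eef_rot: [-3.142, -0.0, 0.001]
wrist_force: [-1.0, 0.1, 1.5]
finger_gap: 24.3
finger_force: 50.0
clock: 11.7
eef_pos: [482.1, 213.0, 195.4]
eef_rot: [3.141, 0.002, 0.001]
wrist_force: [-1.1, 0.5, -1.2]
finger_gap: 24.3
finger_force: 50.0
pos [482.2 213.  195.5] yaw 0.1 F [-0.41  0.4  -1.92] gap 24.4 t 11.8 -> shift [-2.45 19.5  -0.44] roll 0.01
```

View pics/m8.png

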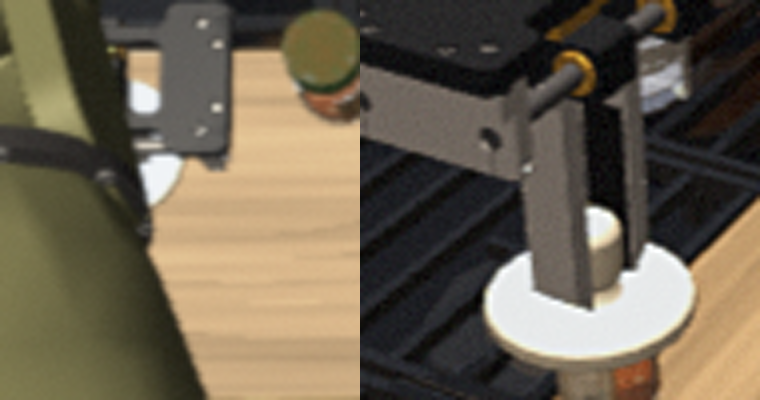

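The lid is held level, with the plate centred near crop (589,300) in the scene view. Measuring its offset from the TCP by comparing the white plate's outline with a projected rim.

```bash
python3 - <<'E'
from h import *
s=cv2.imread('pics/scene8.png'); h=cv2.cvtColor(s,cv2.COLOR_BGR2HSV)
m=cv2.inRange(h,(0,0,190),(180,45,255)); m[:205]=0; m[250:]=0; m[:,:305]=m[:,:305]; m[:,370:]=0; m[:,:300]=m[:,:300]
n,l,st,c=cv2.connectedComponentsWithStats(m); i=1+st[1:,4].argmax(); print(st[i],c[i])
ct=max(cv2.findContours((l==i).astype(np.uint8),0,1)[0],key=cv2.contourArea)[:,0]
hull=cv2.convexHull(ct)[:,0].astype(float)
from scipy.optimize import least_squares
# hull points -> plane z=178 -> circle fit with R 39
P=np.array([plane('scene',*p,178)[:2] for p in hull]);
f=lambda q:np.hypot(P[:,0]-q[0],P[:,1]-q[1])-39
r=least_squares(f,[482,213],loss='soft_l1'); print(r.x,f(r.x).round(1)); print(len(P))
# ring in same way, scene0 outer hull upper part
s=cv2.imread('pics/scene0.png'); h=cv2.cvtColor(s,cv2.COLOR_BGR2HSV); m=cv2.inRange(h,(3,170,90),(22,255,255)); m[:,340:]=0; m[:,:298]=0; m[:178]=0; m[205:]=0
ys,xs=np.where(m); hull=cv2.convexHull(np.stack([xs,ys],1).astype(np.int32))[:,0]; hull=hull[(hull[:,1]<190)|(hull[:,0]<305)]; print(hull.tolist())
P=np.array([plane('scene',*p,138)[:2] for p in hull]); f=lambda q:np.hypot(P[:,0]-q[0],P[:,1]-q[1])-35
r=least_squares(f,[457,17],loss='soft_l1'); print(r.x,f(r.x).round(1))
E
```

```text
[221 211  52  28 828] [247.49516908 226.9057971 ]
[482.60911667 214.5016963 ] [-1.8 -1.9 -1.1 -1.1 -1.1 -1.1 -1.2 -0.9 -0.7 -0.4  0.1 -0.2 -0.3 -0.3
 -0.5 -0.8 -0.8 -1.7 -1.3 -1.4 -1.6 -2.  -2.4]
23
[[303, 196], [300, 191], [301, 187], [302, 185], [304, 183], [313, 178], [328, 181], [331, 182], [335, 184], [337, 186], [339, 189]]
[458.50500538  19.17615102] [ 2.8  0.6 -0.9 -0.3  0.4  7.2 -0.5 -0.3  0.4  0.2  1.3]
```

```bash
python3 -m creep '[[-1,[-0.2,1.5,-0.5],0],[-1,[-0.5,4,-1],0],[-1,[-0.9,7,-1],0],[-1,[-1.3,10,-1],0],[-1,[-1.7,13,-1],0],[-1,[-2,16,-1],0],[-1,[-2.3,18,-1],0],[-1,[-2.45,19.2,-1],0],[-1,[-2.45,19.5,-1],0],[-1,[-2.45,19.5,-1],0],[-1,[-2.45,19.5,-1],0],[-1,[-2.45,19.5,-1],0]]'; python3 - <<'E'
from h import *
print(plane('top',310.0,200.9,138))
for i in range(3): go([457.7,17.9,172],0); s=snap('scene')
cv2.imwrite('pics/scene9.png',s)
h=cv2.cvtColor(s,cv2.COLOR_BGR2HSV)
from scipy.optimize import least_squares
z=manip.read_state()['eef_pos'][2]
m=cv2.inRange(h,(0,0,190),(180,45,255)); n,l,st,c=cv2.connectedComponentsWithStats(m[:210,280:360]); i=1+st[1:,4].argmax(); print(st[i])
hull=cv2.convexHull(np.argwhere(l==i)[:,::-1].astype(np.int32))[:,0]+[280,0]
P=np.array([plane('scene',*p,z-17.5)[:2] for p in hull]); f=lambda q:np.hypot(P[:,0]-q[0],P[:,1]-q[1])-38
r=least_squares(f,[457,17],loss='soft_l1'); print('lid',r.x,f(r.x).round(1))
E
```

```text
clock: 13.0
eef_pos: [458.3, 18.8, 206.4]
eef_rot: [-3.142, 0.0, 0.002]
wrist_force: [-0.2, 0.2, -1.8]
finger_gap: 24.6
finger_force: 50.0
[458.19285714  18.09800224 138.        ]
pos [458.3  18.8 206.4] yaw 0.1 F [-0.22  0.16 -1.82] gap 24.6 t 13.0 -> shift [-0.06  0.09  3.44] roll 0.03
pos [458.3  18.8 206.4] yaw 0.1 F [-0.11 -0.45 -2.19] gap 24.3 t 13.05 -> shift [-0.06  0.09  3.44] roll 0.03
pos [458.3  18.7 206.4] yaw 0.1 F [ 0.57 -0.76 -1.88] gap 24.1 t 13.1 -> shift [-0.06  0.08  3.44] roll 0.03
[ 18 157  43  20 512]
lid [458.63310369  21.85466275] [-0.5 -0.1 -0.8 -0.9 -0.5  0.3  0.3  0.1 -0.2 -0.3  0.1  0.2 -0.1 -0.5
 -0.6  0.1 -0.  -0.4 -2.3  0.   0.4 -0.  -0.5]
```

```bash
python3 -m creep '[[-1,[-0.06,0.09,0.8],0],[-1,[-0.06,0.09,1.6],0],[-1,[-0.06,0.09,2.4],0],[-1,[-0.06,0.09,3],0],[-1,[-0.06,0.09,3.3],0],[-1,[-0.06,0.09,3.3],0],[-1,[-0.06,0.09,3.3],0]]'; python3 - <<'E'
from h import *
go([457.7,17.9,166],0)
s=snap('scene'); cv2.imwrite('pics/m9.png',crop(s,280,130,80,75,7))
E
```

```text
clock: 13.85
eef_pos: [457.8, 17.3, 173.6]
eef_rot: [3.142, -0.0, 0.001]
wrist_force: [0.5, -0.1, -1.8]
finger_gap: 24.3
finger_force: 50.0
pos [457.8  17.3 173.6] yaw 0.1 F [ 0.54 -0.12 -1.77] gap 24.3 t 13.85 -> shift [-0.01 -0.06  0.76] roll 0.02
```

View pics/m9.png

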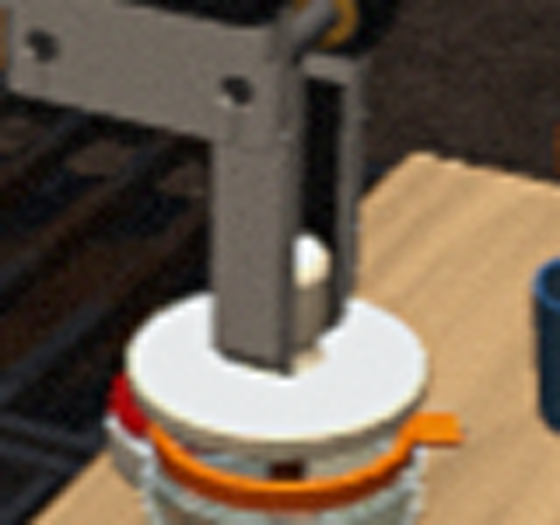

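The lid sits just above the ring and looks concentric: plate crop columns 127–428, ring about 150–412. Checking the offset numerically.

```bash
python3 - <<'E'
from h import *
th=np.linspace(0,2*np.pi,180)
def ext(x,y,z,r):
    q=np.array([proj('scene',[x+r*np.cos(a),y+r*np.sin(a),z]) for a in th])[:,0]; return q.min().round(2),q.max().round(2),(q.min()+q.max())/2
print('plate exp',ext(458.2,17.3,156,39),'seen',280+127/7-.43,280+428/7-.43)
print('ring exp',ext(458.2,18,138,35))
s=snap('scene'); h=cv2.cvtColor(s,cv2.COLOR_BGR2HSV); m=cv2.inRange(h,(3,150,80),(22,255,255))
for r in range(188,203): x=np.where(m[r,290:350])[0]; print(r,x.min()+290 if len(x) else'',x.max()+290 if len(x) else '',end='; ')
s0=cv2.imread('pics/scene0.png');h=cv2.cvtColor(s0,cv2.COLOR_BGR2HSV); m=cv2.inRange(h,(3,150,80),(22,255,255)); print()
for r in range(183,203): x=np.where(m[r,290:350])[0]; print(r,x.min()+290 if len(x) else'',x.max()+290 if len(x) else '',end='; ')
E
```

```text
plate exp (np.float64(298.47), np.float64(341.64), np.float64(320.05498321011726)) seen 297.71285714285716 340.71285714285716
ring exp (np.float64(300.49), np.float64(338.81), np.float64(319.65065173331124))
188  ; 189 338 345; 190 301 345; 191 300 345; 192 301 345; 193 302 345; 194 302 338; 195 303 338; 196 303 337; 197 304 336; 198 305 335; 199 306 334; 200 308 332; 201 310 330; 202 313 326; 
183 304 333; 184 303 335; 185 302 336; 186 302 337; 187 301 338; 188 301 338; 189 301 344; 190 301 345; 191 300 345; 192 301 345; 193 302 345; 194 302 338; 195 303 338; 196 303 337; 197 304 336; 198 305 335; 199 306 334; 200 308 332; 201 310 330; 202 314 326;
```

```bash
python3 -m creep '[[-1,[-0.06,0,0.1],0],[-1,[-0.06,0,0.2],0],[-1,[-0.06,0,0.3],0],[-1,[-0.06,0,0.4],0],[-1,[-0.06,0,0.5],0],[-1,[-0.06,0,0.6],0],[-1,[-0.06,0,0.6],0]]'; python3 -m creep '[[-1,[0,0,0.05],0],[-1,[0,0,0.1],0],[-1,[0,0,0.15],0],[-1,[0,0,0.2],0],[-1,[0,0,0.2],0],[-1,[0,0,0.2],0]]'
```

```text
clock: 14.65
eef_pos: [457.1, 17.3, 167.3]
eef_rot: [-3.142, 0.0, 0.001]
wrist_force: [-0.5, -0.2, -2.0]
finger_gap: 24.4
finger_force: 50.0
clock: 15.25
eef_pos: [457.1, 17.3, 165.5]
eef_rot: [3.142, -0.0, 0.001]
wrist_force: [0.8, -0.2, -1.4]
finger_gap: 24.2
finger_force: 50.0
```

```bash
python3 -m creep '[[-1,[0,0,0.05],0],[-1,[0,0,0.1],0],[-1,[0,0,0.15],0],[-1,[0,0,0.2],0],[-1,[0,0,0.2],0],[-1,[0,0,0.2],0]]'; python3 -c "
from h import *
for i in range(4): print(manip.read_state()['wrist_force'].round(2),manip.read_state()['moment'].round(2)); manip.camera('top')"
```

```text
clock: 15.85
eef_pos: [457.1, 17.3, 163.6]
eef_rot: [3.142, -0.0, 0.001]
wrist_force: [-1.1, -0.6, 2.0]
finger_gap: 24.6
finger_force: 50.0
[-1.11 -0.59  1.97] [ 0.07  0.22 -0.01]
[-0.97  0.19  1.41] [0.02 0.15 0.07]
[-1.01  0.08  2.04] [0.01 0.14 0.04]
[-1.57 -0.6   2.64] [0.04 0.18 0.05]
```

```bash
python3 -m creep '[[-1,[-0.04,0,0.05],0],[-1,[-0.04,0,0.1],0],[-1,[-0.04,0,0.15],0],[-1,[-0.04,0,0.2],0],[-1,[-0.04,0,0.25],0],[-1,[-0.04,0,0.25],0],[-1,[-0.04,0,0.25],0]]'; python3 -c "
from h import *
F=[]
for i in range(8): F.append(np.r_[manip.read_state()['wrist_force'],manip.read_state()['moment']]); s=manip.camera('scene')
print(np.mean(F,0).round(2),np.std(F,0).round(2))"
```

```text
clock: 16.75
eef_pos: [457.1, 17.3, 161.6]
eef_rot: [3.142, -0.002, 0.001]
wrist_force: [-2.1, 0.2, 10.0]
finger_gap: 24.3
finger_force: 50.0
[-0.86  0.23  9.48  0.08  0.14  0.01] [0.7  0.43 0.35 0.01 0.03 0.04]
```

```bash
python3 -m creep '[[-1,[0,0,0.05],0],[-1,[0,0,0.1],0],[-1,[0,0,0.14],0],[-1,[0,0,0.14],0],[-1,[0,0,0.14],0],[-1,[0,0,0.14],0]]'; python3 -c "
from h import *
F=[]
for i in range(16): F.append(np.r_[manip.read_state()['wrist_force'],manip.read_state()['eef_pos']]); s=manip.camera('scene')
print(np.mean(F,0).round(2),np.std(F,0).round(2))
cv2.imwrite('pics/m10.png',crop(s[:,:,::-1].copy(),220,140,160,150,4)) "
```

```text
clock: 17.75
eef_pos: [457.2, 17.3, 160.6]
eef_rot: [3.142, -0.002, 0.001]
wrist_force: [-1.4, 0.3, 13.4]
finger_gap: 24.5
finger_force: 50.0
[-2.3000e+00 -2.0000e-02  1.3550e+01  4.5722e+02  1.7260e+01  1.6059e+02] [0.5  0.68 0.38 0.01 0.01 0.01]
```

View pics/m10.png

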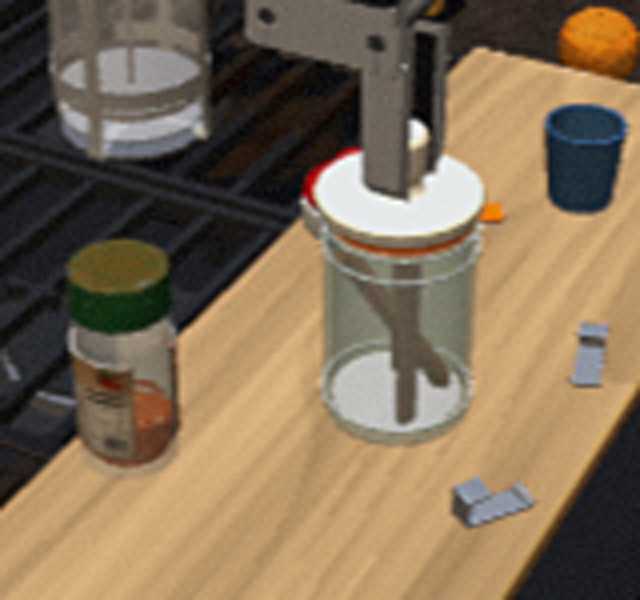

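The lid sits level and concentric on the squeezed ring, with all three sticks inside and the clips and spice jar undisturbed. The push is steady at 13.6 N, and the 3.8 mm of travel since contact agrees. Handing in.

```bash
python3 -c "
from cell import manip
print(manip.sign_off())"
```

```text
the job is handed in; nothing more can be done
None
```

The job is handed in: the third stick stands in the jar, and the lid is seated on the ring and still held down with about 13.6 N, with the clips, spice jar and timer not touched.

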